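Feed a rejected drive module through the flap of the reject box

TASK

The motor-drive module lying on the feed shelf of the reject box has failed its test. With the fingertips, push it steadily along the shelf, in through the hanging flap, until it goes over the edge and slides down into the collecting tray inside; then draw the fingers back out so that the flap swings shut behind it. Only push the module: do not grip, lift or flick it, and leave the good module, the screw tray and the solder spool where they are.

Things in the scene. Friction and masses are not known exactly. Their poses are not given: they have to be found in the camera images.
- reject_box: Fixed box on the bench: aluminium frame with clear panels, 270 mm long, 152 mm wide, 172 mm high, and a sheet-steel feed shelf at its front. Origin on the bench below the middle of the closed flap; x points inward through the flap (the way to push, roughly away from the robot), y left, z up. Shelf top level at z = 100, 200 wide, from x = -164 mm to the flap.
- mouth (a point): Middle of the mouth on the shelf's top, straight below the flap's hinge; axes as the box. Mouth 110 mm wide, 62 high; the header over it spans x = -6 to 6 mm, its top and the clear lid behind are 72 mm above the shelf. On the shelf two flared guide strips, 3 mm thick, 15 high, converge on the mouth, from 180 mm apart at x = -137 to 108 at x = -13.
- edge (a point): Middle of the inner edge of the shelf, 42 mm inward of the flap at shelf height; axes as the box. Up to here the shelf is level. From here a polished slide falls at 36 degrees to the collecting tray, whose floor lies 77 mm lower and reaches from 106 mm to 209 mm inward of this edge. A module slides down by itself once its middle has passed the edge.
- flap (a joint): Swing of the flap, rad: 0 hangs shut, grows as its lower edge is pushed inward (to 1.45); it cannot swing outward. Dark steel sheet 106 mm wide, 2 thick, 0.1 kg, hung from a level rod 62 mm above the shelf, lower edge 4 mm above the shelf. No spring: it falls shut by its own weight once nothing holds it. The module under it holds it at about 1 rad.
- module: The rejected module, loose on the shelf before the flap: black block 80 mm long (x), 60 wide (y), 22 high, upright sides; dark finned cover 66 x 46 on it, 30 high in all; brass contacts on the +x end. 0.15 to 0.31 kg. Origin: middle of underside. Its x points inward within 0.3 rad. Fingers must follow it about 10 mm past the flap, slanted forward 20 to 45 degrees to stay under the header.
- good_module: A module of the same make, standing loose on the bench beside the box; leave alone. Origin in the middle of its underside.
- screw_tray: Open black tray of screws, 100 x 70 x 45 mm, loose on the bench beside the box; leave alone. Origin in the middle of its underside.
- spool: Solder spool standing on its flange, 64 mm across, 40 mm high, loose on the bench beside the box; leave alone. Origin in the middle of its underside.
Mind the look-alikes: they are no part of the job. Leave any red look-alike of the module alone.

How it is judged:
By the outcome, as a careful person would: the job done as asked, in the order asked, and still so for the second after the job is handed in, with the robot touching nothing.
It also fails if it takes over 40 s, if anything falls off the work surface, if the arm or the gripper's body presses on something with over 40 N, if the wrist force passes 120 N, or if a joint passes its speed limit or range.

ROBOT

A 6-joint arm with a two-finger parallel gripper is mounted at the origin on the work surface. World frame = base frame: x ahead of the robot, y to its left, z up, the work surface at z = 0. Lengths are in mm, angles in rad, forces in N, time in s.
With the tool pointing down it reaches from about 350 to 925 mm from the base axis. Payload 6.4 kg.
Tool frame: the origin (TCP) lies midway between the tips of the shut fingers; the grasp point (between the pads) lies arm.tcp_to_grasp behind it (arm.tcp_to_grasp is the distance from the TCP to the grasp point, in mm); z points along the fingers, y is the line along which they close (so a half turn about z gives the same grasp; the last joint's range is limited). The gripper opens to 94 mm and grips with 3 to 60 N. Pads are 16 mm wide; open, the fingers measure 119 mm over their backs; the gripper's body (75 mm by 177 mm) begins 78 mm behind the grasp point.
Start: joints at [1.02, 0.245, 1.558, -0, 1.339, -0.174], TCP at [239.163, 604.413, 205.455] pointing down, gripper open.
Joint ranges: [-3.13, 3.13], [-1.02, 2.26], [0.13, 2.54], [-0.95, 4.09], [0.21, 2.88], [-2.74, 2.74]. Speed limits (rad/s): [2.57, 2.57, 3.14, 3.14, 3.14, 3.14].

INTERFACE

Orientations are given as [roll, pitch, yaw] about the fixed x, y, z axes, in that order (R = Rz(yaw) Ry(pitch) Rx(roll)).
In Python, from rig import arm gives the robot as it stands.
- The arm moves only by the shell command python3 -m inch 'ROWS' [OPENING]. ROWS is JSON, a list of rows, each a list of 4 numbers: the shift along the tool's x, y, z in m, then the turn about the tool's z in rad. In form: [[dx, dy, dz, twist], ...]. A call has 1 to 10 rows; each row is the pose to reach, as a shift and turn from the pose commanded when the call began, along the tool's axes at that moment; what a row does not reach only later rows make up. A row lasts 1/12 s, in which the tool goes at most 41.7 mm and 7.16 degrees, less where a joint would pass 70% of its speed; a pose out of reach is approached as far as the arm can. A call with a gripper value outside its range is refused whole. OPENING is the gripper command: -1 is fully open, 1 is shut, values between are in proportion, set as the call begins (- or left out, the last holds). The fingers move at their own pace and stop on an object; the grip force is fixed at half the most. Time passes only in rows, so rows that repeat a pose let the fingers close. It gives the time, the measured TCP pose, the force, the opening and the grip force at its end, in the units of the state.
- arm.get_state(): the state, without advancing time (a new reading comes with each control period).
- arm.camera(name): name is "side" or "top" or "wrist"; returns a dict with "color" (420x560x3 uint8, red, green, blue), "z_map" (420x560 float32, mm along the optical axis (not along the pixel's ray), 0 where there is no reading), "vfov" (degrees; the focal length in pixels is half the picture's height over the tangent of half this angle, whatever the lens; pixels are square), "cx", "cy" (the principal point, pixels), "R" (3x3) and "t" (3): a world point X has camera coordinates R X + t. Camera axes: x right, y down, z forward; pixel columns grow to the right and rows downward; lengths in mm; the calibration is good to about 2 mm. A picture is of the moment at which its call begins.
- arm.close_job(): hands the job in; it is judged then, once.
The state is a dict: "t": time; "joint_positions": joint angles; "joint_vel": joint speeds; "tau": joint torques, N m; "tcp_pos": TCP position; "orientation": TCP orientation; "contact_force": force on the tool from outside, world axes, zero at the start; "wrist_torque": the same for the moment, N m; "grip_width": opening from 0.0 (shut) to 1.0 (fully open); "grasp_force": force on a finger pad.
Only numpy, scipy, OpenCV 4.12 (cv2) and the standard library are available. Lean on these libraries where they do the work, as an engineer would, in place of code of your own. Each camera call takes 0.05 s, during which the arm holds its last target. There are 200 camera calls.

## Working session

There is one attempt and no reset: what is moved stays moved. The work goes in short steps, Python scripts to look and compute and a shell command to move; the robot and the scene stay as the last step left them, time stands still between calls to the robot, and variables do not carry over. Pictures are saved under pics/ and viewed, at most 10 in all, crops included, and the job is handed in when it is done.

```bash
ls; mkdir -p pics
python3 - <<'E'
from rig import arm
import cv2,numpy as np
for n in("top","side"):
    c=arm.camera(n);cv2.imwrite(f"pics/{n}0.png",c["color"][:,:,::-1]);np.savez(f"{n}0.npz",**c)
    print(n,c["vfov"],c["cx"],c["cy"],c["R"].round(3).tolist(),c["t"])
print(arm.get_state(),arm.tcp_to_grasp)
E
```

```text
pics
top 52.12829336347112 280.4359246298931 211.8674457854666 [[-0.024, -0.999, 0.021], [-0.994, 0.022, -0.109], [0.108, -0.023, -0.994]] [  27.80314319  574.84148986 1157.20394394]
side 56.136351495274525 280.4830216589661 203.48306816050655 [[0.766, -0.642, 0.001], [-0.372, -0.445, -0.814], [0.523, 0.624, -0.58]] [-404.12301933  335.90854886  738.14169537]
{'t': 0.1, 'joint_positions': array([ 1.01991991e+00,  2.45707241e-01,  1.55891059e+00, -2.15937750e-05,
        1.33870371e+00, -1.74102433e-01]), 'joint_vel': array([ 1.02116188e-03, -3.48178922e-03, -1.90377965e-03, -1.26591289e-05,
       -2.96536083e-04, -3.22191512e-04]), 'tau': array([-1.15261177e-03, -4.16918421e+01, -3.15524697e+01,  6.85856910e-02,
        3.09572951e-02, -6.27771465e-05]), 'tcp_pos': array([238.85744425, 603.9277688 , 204.46928415]), 'orientation': array([-3.13988626e+00, -2.78797103e-04,  2.76482341e+00]), 'contact_force': array([-0.26758016, -0.36460953, -0.34050163]), 'wrist_torque': array([-0.01009308,  0.00074616, -0.02381155]), 'grasp_force': 0.0, 'grip_width': 0.9994349102016561} 18.8
```

View pics/top0.png

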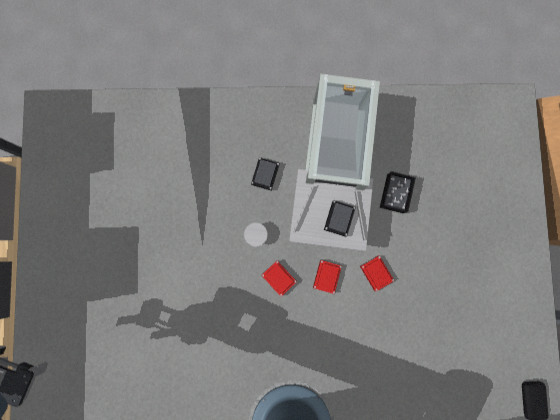

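View pics/side0.png

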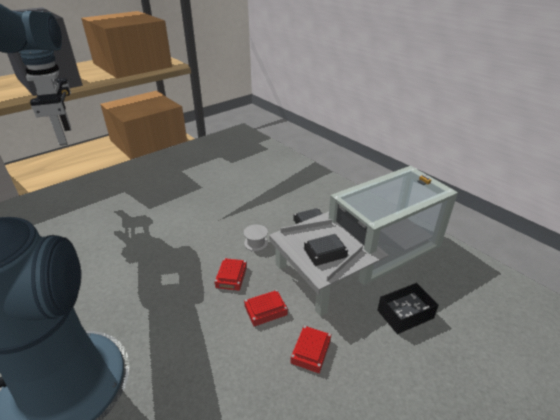

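The top view shows the shelf at about (330,210), the module on it at (341,217), the box lid up to (350,80), and three red look-alikes in front of the shelf at row 275. The side view agrees: module at (325,249), flap behind it. Next I measure the poses.

```bash
cat > h.py <<'E'
import numpy as np,cv2
def ld(n):return dict(np.load(n))
def ray(c,uv,z):
    f=210/np.tan(np.radians(float(c["vfov"]))/2);uv=np.atleast_2d(uv).astype(float)
    d=np.c_[(uv[:,0]-c["cx"])/f,(uv[:,1]-c["cy"])/f,np.ones(len(uv))]@c["R"];o=-c["R"].T@c["t"]
    return o+d*((z-o[2])/d[:,2])[:,None]
def cloud(c):
    f=210/np.tan(np.radians(float(c["vfov"]))/2);v,u=np.mgrid[:420,:560];Z=c["z_map"]
    P=np.stack([(u-c["cx"])/f*Z,(v-c["cy"])/f*Z,Z],-1)-c["t"]
    P=P@c["R"];P[Z==0]=np.nan;return P
def big(m,n=3):
    k,_=cv2.findContours(m.astype(np.uint8),cv2.RETR_EXTERNAL,cv2.CHAIN_APPROX_NONE)
    return sorted(k,key=cv2.contourArea)[::-1][:n]
E
python3 - <<'E'
from h import *
c=ld("top0.npz");P=cloud(c);g=c["color"].astype(int)
roi=np.zeros((420,560),bool);roi[160:260,280:385]=1
sh=roi&(abs(P[...,2]-100)<8)
print("shelf pix",sh.sum(),"med z",np.nanmedian(P[...,2][sh]))
k=big(sh,1)[0];r=cv2.minAreaRect(ray(c,cv2.convexHull(k)[:,0],100)[:,:2].astype(np.float32));print("shelf rect",r,cv2.boxPoints(r).round(1).tolist())
dk=roi&(g.max(2)<75)&(P[...,2]>110)
for k in big(dk,2):
    m=np.zeros((420,560),np.uint8);cv2.drawContours(m,[k],-1,1,-1);z=np.nanmedian(P[...,2][m>0])
    for zz in(122,130):
        r=cv2.minAreaRect(ray(c,k[:,0],zz)[:,:2].astype(np.float32));print("mod",zz,z,r,cv2.boxPoints(r).round(1).tolist())
# box lid frame, light pixels high up
lid=(P[...,2]>160)&(P[...,2]<185);lid[:,:290]=0;lid[:,400:]=0;lid[260:]=0
k=big(lid,1)[0];q=ray(c,cv2.convexHull(k)[:,0],172)[:,:2].astype(np.float32);r=cv2.minAreaRect(q);print("lid",np.nanmedian(P[...,2][lid]),r,cv2.boxPoints(r).round(1).tolist())
E
```

```text
shelf pix 3987 med z 101.53690885117068
shelf rect ((572.2402954101562, -116.71623229980469), (200.4104766845703, 192.85276794433594), 81.54259490966797) [[462.1000061035156, -201.60000610351562], [652.9000244140625, -230.0], [682.4000244140625, -31.799999237060547], [491.6000061035156, -3.4000000953674316]]
mod 122 123.43310463908699 ((546.9215698242188, -133.61219787597656), (60.9031982421875, 79.53164672851562), 71.50819396972656) [[499.6000061035156, -149.89999389648438], [575.0, -175.10000610351562], [594.2999877929688, -117.30000305175781], [518.9000244140625, -92.0999984741211]]
mod 130 123.43310463908699 ((546.1852416992188, -132.32008361816406), (60.45621109008789, 78.94795227050781), 71.50818634033203) [[499.20001220703125, -148.5], [574.0, -173.5], [593.2000122070312, -116.19999694824219], [518.2999877929688, -91.0999984741211]]
mod 122 119.768014903471 ((638.1740112304688, -125.77508544921875), (104.13031768798828, 4.444186210632324), 81.39692687988281) [[628.2000122070312, -176.89999389648438], [632.5999755859375, -177.60000610351562], [648.2000122070312, -74.5999984741211], [643.7999877929688, -74.0]]
mod 130 119.768014903471 ((636.7679443359375, -124.54045867919922), (103.3661117553711, 4.411550521850586), 81.39690399169922) [[626.9000244140625, -175.3000030517578], [631.2000122070312, -176.0], [646.7000122070312, -73.80000305175781], [642.2999877929688, -73.0999984741211]]
lid 173.59780556981133 ((765.36181640625, -145.22097778320312), (152.84664916992188, 273.1915588378906), 81.56976318359375) [[619.0, -200.8000030517578], [889.2999877929688, -240.8000030517578], [911.7000122070312, -89.5999984741211], [641.4000244140625, -49.599998474121094]]
```

```bash
python3 -m inch '[[0,0,-0.04,0],[0,0,-0.08,0],[-0.03,-0.03,-0.12,-0.05],[-0.589,-0.538,-0.26,-0.23],[-0.589,-0.538,-0.26,-0.23],[-0.589,-0.538,-0.26,-0.23],[-0.589,-0.538,-0.26,-0.23],[-0.589,-0.538,-0.26,-0.23],[-0.589,-0.538,-0.26,-0.23],[-0.589,-0.538,-0.26,-0.23]]' 0.36; python3 -c "
from rig import arm;print(arm.get_state())"
```

```text
t: 0.93
tcp_pos: [377.1, 318.0, 370.5]
orientation: [-3.141, -0.0, 2.995]
contact_force: [1.8, -0.4, 0.8]
grip_width: 0.339
grasp_force: 0.0
{'t': 0.9333, 'joint_positions': array([ 4.70251081e-01, -2.19334542e-01,  1.73144379e+00, -5.43270646e-05,
        1.62973764e+00, -9.54225144e-01]), 'joint_vel': array([-1.01213992, -0.35359177,  0.13128366, -0.00158447,  0.21656874,
       -0.99821303]), 'tau': array([  6.17281616, -23.65554214, -33.12801361,   0.07915563,
         0.04520477,   0.84784795]), 'tcp_pos': array([377.14540992, 317.98953513, 370.48365572]), 'orientation': array([-3.14140140e+00, -1.76058590e-04,  2.99526934e+00]), 'contact_force': array([ 1.78641834, -0.42983013,  0.75688881]), 'wrist_torque': array([ 0.0864614 , -0.05128795, -0.01819668]), 'grasp_force': 0.0, 'grip_width': 0.33910331177371744}
```

```bash
python3 -m inch '[[-0.274,-0.395,-0.08,0],[-0.274,-0.395,-0.08,0],[-0.274,-0.395,-0.08,0],[-0.274,-0.395,-0.08,0],[-0.274,-0.395,-0.08,0],[-0.274,-0.395,-0.08,0],[-0.274,-0.395,-0.08,0],[-0.274,-0.395,-0.08,0],[-0.274,-0.395,-0.08,0],[-0.274,-0.395,-0.08,0]]' ; python3 -m inch '[[-0.04,-0.06,-0.02,0],[-0.04,-0.06,-0.02,0],[-0.04,-0.06,-0.02,0],[-0.04,-0.06,-0.02,0]]';  python3 -c "
from rig import arm;print(arm.get_state()['joint_positions'])"
```

```text
t: 1.77
tcp_pos: [559.7, -50.5, 438.8]
orientation: [3.141, -0.001, 2.994]
contact_force: [-0.2, 0.7, -0.7]
grip_width: 0.319
grasp_force: 0.0
t: 2.1
tcp_pos: [590.4, -115.1, 457.9]
orientation: [3.141, -0.002, 2.992]
contact_force: [-0.1, 0.7, 0.4]
grip_width: 0.323
grasp_force: 0.0
[-3.80888372e-01  4.88804931e-02  1.32714677e+00  2.71734719e-04
  1.76731889e+00 -1.80251070e+00]
```

```bash
for i in 1 2; do python3 -m inch '[[0,0,-0.42,0],[0,0,-0.42,0],[0,0,-0.42,0],[0,0,-0.42,0],[0,0,-0.42,0],[0,0,-0.42,0],[0,0,-0.42,0]]';  python3 -c "
from rig import arm;print(arm.get_state()['joint_positions'].round(3))";done
```

```text
t: 2.68
tcp_pos: [588.8, -111.5, 747.8]
orientation: [-3.141, 0.002, 2.997]
contact_force: [0.5, -0.6, 0.7]
grip_width: 0.32
grasp_force: 0.0
[-0.376  0.345  0.431  0.     2.363 -1.802]
t: 3.27
tcp_pos: [503.5, -96.3, 846.1]
orientation: [-3.139, 0.021, 2.995]
contact_force: [-0.4, 0.1, -0.4]
grip_width: 0.318
grasp_force: 0.0
[-0.412  0.385  0.127  0.007  2.609 -1.831]
```

```bash
python3 -m inch '[[0,0,0.02,0],[0,0,0.04,0],[0,0,0.06,0],[0,0,0.06,0],[0,0,0.06,0]]';  python3 -c "
from rig import arm;print(arm.get_state()['joint_positions'].round(4))"; python3 -m inch --help 2>&1 | head -30
```

```text
t: 3.68
tcp_pos: [507.0, -97.7, 783.1]
orientation: [-3.141, 0.014, 2.995]
contact_force: [0.2, 0.3, -0.2]
grip_width: 0.318
grasp_force: 0.0
[-0.4121  0.1605  0.58    0.0049  2.3869 -1.8325]
invalid input: not JSON, or not a number
```

```bash
python3 - <<'E'
from h import *
P=cloud(ld("side0.npz")).reshape(-1,3);P=P[(P[:,2]>200)&(abs(P[:,1]+150)<250)]
print(len(P),np.nanpercentile(P[:,0],[0,1,5,50,99]) if len(P) else'')
E
python3 -m inch '[[-0.2,0,0.25,0],[-0.2,0,0.25,0],[-0.2,0,0.25,0],[-0.2,0,0.25,0],[-0.2,0,0.25,0],[-0.2,0,0.25,0],[-0.2,0,0.25,0],[-0.2,0,0.25,0]]'; python3 -m inch '[[-0.2,0,0.05,0],[-0.2,0,0.05,0],[-0.2,0,0.05,0],[-0.2,0,0.05,0],[-0.2,0,0.05,0]]'; python3 -c "
from rig import arm;print(arm.get_state()['joint_positions'].round(4))"
```

```text
8603 [ -42.91538562  -32.81400899  -18.87026577   33.4345982  2251.39218052]
t: 4.35
tcp_pos: [712.1, -128.7, 534.6]
orientation: [-3.141, 0.016, 2.995]
contact_force: [-0.2, -0.3, -0.9]
grip_width: 0.32
grasp_force: 0.0
t: 4.77
tcp_pos: [865.9, -150.9, 451.3]
orientation: [3.137, 0.001, 2.994]
contact_force: [2.1, -0.4, -6.0]
grip_width: 0.32
grasp_force: 0.0
[-0.3024  0.938   0.1423  0.0051  2.0611 -1.7237]
```

```bash
python3 -m inch '[[-0.2,0,0,0],[-0.2,0,0,0],[-0.2,0,0,0],[-0.2,0,0,0],[-0.2,0,0,0]]'; python3 -c "
from rig import arm;print(arm.get_state()['joint_positions'].round(4))"
```

```text
t: 5.18
tcp_pos: [897.9, -152.7, 426.1]
orientation: [-3.14, 0.065, 2.995]
contact_force: [0.1, -0.5, 0.2]
grip_width: 0.321
grasp_force: 0.0
[-0.2947  0.977   0.1264  0.0081  1.9738 -1.7153]
```

```bash
python3 -m inch '[[-0.3,0,0,0],[-0.3,0,0,0],[-0.3,0,0,0],[-0.3,0,0,0],[-0.3,0,0,0],[-0.3,0,0,0],[-0.3,0,0,0]]'; python3 -c "
from rig import arm;print(arm.get_state()['joint_positions'].round(4))"
```

```text
t: 5.77
tcp_pos: [932.7, -154.7, 366.4]
orientation: [-3.139, 0.093, 2.995]
contact_force: [-0.6, 0.6, 0.5]
grip_width: 0.322
grasp_force: 0.0
[-0.2869  1.044   0.1265  0.0111  1.8787 -1.7072]
```

```bash
for i in 1 2; do python3 -m inch '[[-0.3,0,-0.12,0],[-0.3,0,-0.12,0],[-0.3,0,-0.12,0],[-0.3,0,-0.12,0],[-0.3,0,-0.12,0]]'; python3 -c "
from rig import arm;print(arm.get_state()['joint_positions'].round(4))";done
```

```text
t: 6.18
tcp_pos: [935.4, -152.6, 382.5]
orientation: [-3.138, 0.124, 2.995]
contact_force: [0.7, -0.0, -1.0]
grip_width: 0.323
grasp_force: 0.0
[-0.285   1.0273  0.1265  0.0146  1.8647 -1.7041]
t: 6.6
tcp_pos: [937.4, -150.9, 398.0]
orientation: [-3.138, 0.152, 2.995]
contact_force: [-0.3, -0.4, -0.3]
grip_width: 0.32
grasp_force: 0.0
[-0.2837  1.0114  0.1265  0.0182  1.8521 -1.7014]
```

```bash
R='[[-0.4,0,-0.05,0],[-0.4,0,-0.05,0]]'; python3 -m inch '[[-0.4,0,-0.06,0],[-0.4,0,-0.06,0],[-0.4,0,-0.06,0],[-0.4,0,-0.06,0],[-0.4,0,-0.06,0],[-0.4,0,-0.06,0],[-0.4,0,-0.06,0],[-0.4,0,-0.06,0],[-0.4,0,-0.06,0],[-0.4,0,-0.06,0]]';  python3 -m inch '[[-0.4,0,0,0],[-0.4,0,0,0],[-0.4,0,0,0],[-0.4,0,0,0],[-0.4,0,0,0],[-0.4,0,0,0],[-0.4,0,0,0],[-0.4,0,0,0],[-0.4,0,0,0],[-0.4,0,0,0]]'; python3 -c "
from rig import arm;print(arm.get_state()['joint_positions'].round(4))"
```

```text
t: 7.43
tcp_pos: [955.9, -151.1, 375.5]
orientation: [-3.138, 0.182, 2.995]
contact_force: [-0.4, 0.6, 0.5]
grip_width: 0.319
grasp_force: 0.0
t: 8.27
tcp_pos: [980.8, -152.7, 333.7]
orientation: [-3.138, 0.212, 2.995]
contact_force: [-0.3, -0.6, 0.3]
grip_width: 0.32
grasp_force: 0.0
[-0.2747  1.0845  0.1273  0.0235  1.7192 -1.693 ]
```

```bash
python3 -m inch '[[-0.4,0,-0.3,0],[-0.4,0,-0.3,0],[-0.4,0,-0.3,0],[-0.4,0,-0.3,0],[-0.4,0,-0.3,0],[-0.4,0,-0.3,0]]';  python3 -m inch '[[-0.4,0,-0.15,0],[-0.4,0,-0.15,0],[-0.4,0,-0.15,0],[-0.4,0,-0.15,0],[-0.4,0,-0.15,0],[-0.4,0,-0.15,0]]'
```

```text
t: 8.77
tcp_pos: [953.3, -147.1, 424.4]
orientation: [-3.137, 0.243, 2.995]
contact_force: [-0.2, 0.1, 1.1]
grip_width: 0.321
grasp_force: 0.0
t: 9.27
tcp_pos: [949.6, -145.4, 449.0]
orientation: [-3.138, 0.27, 2.996]
contact_force: [0.2, 0.1, -0.8]
grip_width: 0.321
grasp_force: 0.0
```

```bash
python3 -m inch '[[-0.4,0,-0.1,0],[-0.4,0,-0.1,0]]'|grep ori;  python3 -m inch '[[-0.4,0,-0.1,0],[-0.4,0,-0.1,0]]'|grep ori; python3 -m inch '[[-0.4,0,-0.1,0],[-0.4,0,-0.1,0]]'|grep ori; python3 -m inch '[[-0.4,0,-0.1,0],[-0.4,0,-0.1,0]]'
```

```text
orientation: [-3.137, 0.301, 2.996]
orientation: [-3.137, 0.331, 2.996]
orientation: [-3.137, 0.361, 2.996]
t: 9.93
tcp_pos: [967.4, -146.6, 486.9]
orientation: [-3.137, 0.39, 2.996]
contact_force: [-0.1, 1.3, -0.4]
grip_width: 0.319
grasp_force: 0.0
```

```bash
python3 -m inch '[[-0.4,0,-0.1,0],[-0.4,0,-0.1,0]]'|grep ori;  python3 -m inch '[[-0.4,0,-0.1,0],[-0.4,0,-0.1,0]]'|grep ori; python3 -m inch '[[0.05,0,0,0],[0.1,0,0,0],[0.1,0,0,0],[0.1,0,0,0]]'
python3 - <<'E'
from rig import arm
print(arm.get_state()['joint_positions'].round(3))
E
```

```text
orientation: [-3.136, 0.42, 2.996]
orientation: [-3.136, 0.449, 2.996]
t: 10.6
tcp_pos: [880.5, -133.3, 469.6]
orientation: [-3.136, 0.448, 2.996]
contact_force: [1.4, -0.3, 0.8]
grip_width: 0.318
grasp_force: 0.0
[-0.296  0.478  0.844  0.061  1.375 -1.719]
```

```bash
python3 -m inch '[[0.483,-0.046,0.045,0],[0.483,-0.046,0.045,0],[0.483,-0.046,0.045,0],[0.483,-0.046,0.045,0],[0.483,-0.046,0.045,0],[0.483,-0.046,0.045,0],[0.483,-0.046,0.045,0],[0.483,-0.046,0.045,0],[0.483,-0.046,0.045,0],[0.483,-0.046,0.045,0]]'; python3 -m inch '[[0.07,-0.007,0.007,0],[0.07,-0.007,0.007,0],[0.07,-0.007,0.007,0],[0.07,-0.007,0.007,0]]';python3 - <<'E'
from rig import arm
import cv2,numpy as np
print(arm.get_state()['joint_positions'].round(3))
c=arm.camera("wrist");cv2.imwrite("pics/w1.png",c["color"][:,:,::-1]);np.savez("w1.npz",**c)
E
```

```text
t: 11.43
tcp_pos: [522.4, -120.7, 256.1]
orientation: [-3.136, 0.448, 2.997]
contact_force: [0.5, -0.4, 0.7]
grip_width: 0.323
grasp_force: 0.0
t: 11.77
tcp_pos: [462.7, -119.4, 219.9]
orientation: [-3.136, 0.448, 2.995]
contact_force: [0.5, 0.0, 1.3]
grip_width: 0.316
grasp_force: 0.0
[-0.605 -0.522  2.269  0.224  0.997 -2.112]
```

View pics/w1.png

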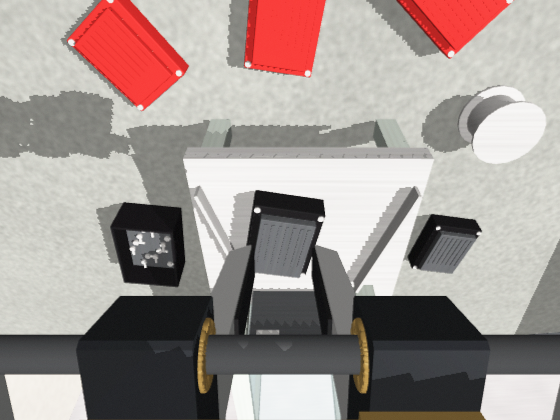

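The wrist view looks back towards the robot: module at (288,235), rear top corners near (257,193) and (325,203), shelf front edge at row 152, and the fingers reaching towards the module from above. I'll check the rear edge and the shelf front.

Run:
```python
from h import *
c=ld("w1.npz");M=np.array([637.5,-126.3]);f=np.array([.989,-.147]);l=np.array([.147,.989])
for nm,uv,z in(("mod rear",[[257,193],[325,203]],122),("shelf front",[[184,150],[432,150]],100)):
    p=ray(c,uv,z)[:,:2];print(nm,p.round(1).tolist(),[( (q-M)@f,(q-M)@l) for q in p])
P=cloud(c);print(P[230,288],P[170,300])
```

```text
mod rear [[487.7, -142.8], [505.3, -91.1]] [(np.float64(-145.76209070465427), np.float64(-38.377388186118786)), (np.float64(-135.89251855833496), np.float64(15.401851199003573))]
shelf front [[454.2, -195.7], [482.4, -4.1]] [(np.float64(-171.12359811571264), np.float64(-95.58884670894726)), (np.float64(-171.3708326523201), np.float64(98.03708576659582))]
[ 523.65702883 -123.49729758  129.03907014] [ 486.04335827 -108.14106551   99.71780145]
```

```bash
python3 -m inch '[[0.010,0,0.033,0],[0.02,0,0.066,0],[0.028,0,0.093,0],[0.032,0,0.1055,0],[0.032,0,0.1055,0],[0.032,0,0.1055,0]]';python3 - <<'E'
from rig import arm
import cv2,numpy as np
print(arm.get_state()['joint_positions'].round(3))
c=arm.camera("side");cv2.imwrite("pics/s2.png",cv2.resize(c["color"][150:320,220:460,::-1],None,fx=3,fy=3))
E
```

```text
t: 12.32
tcp_pos: [481.3, -122.7, 112.2]
orientation: [-3.136, 0.447, 2.997]
contact_force: [-0.1, -0.1, 1.1]
grip_width: 0.319
grasp_force: 0.0
[-0.583 -0.295  2.323  0.275  0.721 -2.179]
```

View pics/s2.png

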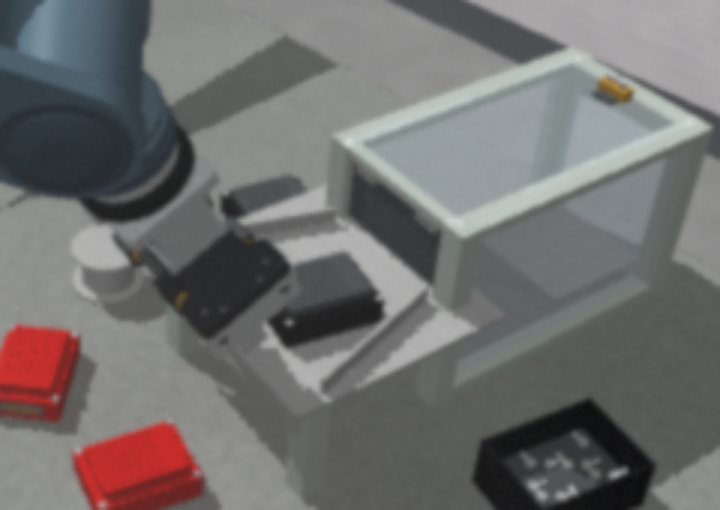

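Fingers sit just behind the module, over the shelf, with the flap hanging shut. Pushing slowly.

```bash
python3 -m inch '[[-0.004,0,0.004,0],[-0.008,0,0.006,0],[-0.0125,0,0.008,0],[-0.017,0,0.01,0],[-0.0215,0,0.0122,0],[-0.026,0,0.0144,0],[-0.0305,0,0.0166,0],[-0.035,0,0.0189,0]]'; python3 -m inch '[[-0.0045,0.0005,0.0022,0],[-0.009,0.001,0.0043,0],[-0.0135,0.0015,0.0065,0],[-0.018,0.002,0.0086,0],[-0.0225,0.0025,0.0108,0],[-0.027,0.003,0.013,0]]';python3 - <<'E'
from rig import arm
from h import *
c=arm.camera("top");cv2.imwrite("pics/t3.png",cv2.resize(c["color"][140:270,270:400,::-1],None,fx=4,fy=4,interpolation=cv2.INTER_CUBIC))
M=np.array([637.5,-126.3]);p=arm.get_state()['tcp_pos'][:2]-M;print(p@[.989,-.147],p@[.147,.989])
E
```

```text
t: 13.03
tcp_pos: [519.7, -128.3, 109.3]
orientation: [-3.136, 0.447, 2.996]
contact_force: [-3.0, -0.3, 2.3]
grip_width: 0.317
grasp_force: 1.6
t: 13.53
tcp_pos: [549.7, -129.5, 109.1]
orientation: [-3.137, 0.446, 2.996]
contact_force: [-4.7, 0.1, 3.1]
grip_width: 0.318
grasp_force: 2.0
-85.5823939210706 -16.13996242577948
```

View pics/t3.png

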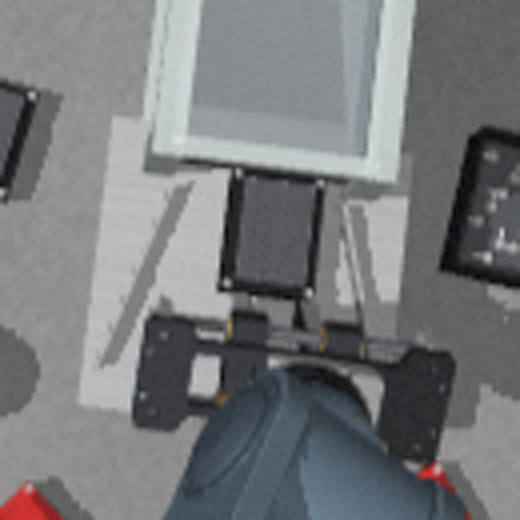

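The module is now squared up, with both fingertips on its rear end and its front at the flap. Quick lateral check before going in.

Run:
```python
from h import *
c=ld("top0.npz");M=np.array([637.5,-126.3])
for z,uvs in((122,[(222,290),(308,295),(322,183),(237,172)]),(172,[(150,165),(392,180)])):
  for u,v in uvs:
    p=ray(c,[u/4+270,v/4+140],z)[0,:2]-M;print(z,(p@[.989,-.147]).round(1),(p@[.147,.989]).round(1))
```

```text
122 -79.5 16.3
122 -75.7 -38.8
122 -2.3 -40.1
122 -2.2 15.2
172 -14.4 74.6
172 -4.7 -74.6
```

```bash
python3 -m inch '[[-0.0045,0,0.0022,0],[-0.009,0,0.0043,0],[-0.0135,0,0.0065,0],[-0.018,0,0.0087,0],[-0.0225,0,0.0108,0],[-0.027,0,0.013,0],[-0.0315,0,0.0152,0],[-0.036,0,0.0173,0],[-0.0405,0,0.0195,0],[-0.045,0,0.0217,0]]'; python3 -m inch '[[-0.0045,0,0.0022,0],[-0.009,0,0.0043,0],[-0.0135,0,0.0065,0],[-0.018,0,0.0087,0],[-0.018,0,0.0087,0]]';python3 - <<'E'
from rig import arm
from h import *
c=arm.camera("side");cv2.imwrite("pics/s4.png",cv2.resize(c["color"][150:320,270:470,::-1],None,fx=3,fy=3))
M=np.array([637.5,-126.3]);s=arm.get_state();p=s['tcp_pos'][:2]-M;print(p@[.989,-.147],p@[.147,.989],s['joint_positions'].round(3))
E
```

```text
t: 14.42
tcp_pos: [599.2, -137.0, 108.9]
orientation: [-3.136, 0.447, 2.996]
contact_force: [-3.3, 0.3, 0.5]
grip_width: 0.322
grasp_force: 1.6
t: 14.83
tcp_pos: [619.5, -140.1, 109.3]
orientation: [-3.136, 0.448, 2.996]
contact_force: [-0.4, 0.2, 0.7]
grip_width: 0.317
grasp_force: 0.2
-16.01720837722717 -16.295971158526303 [-0.459  0.08   1.989  0.213  0.652 -2.025]
```

View pics/s4.png

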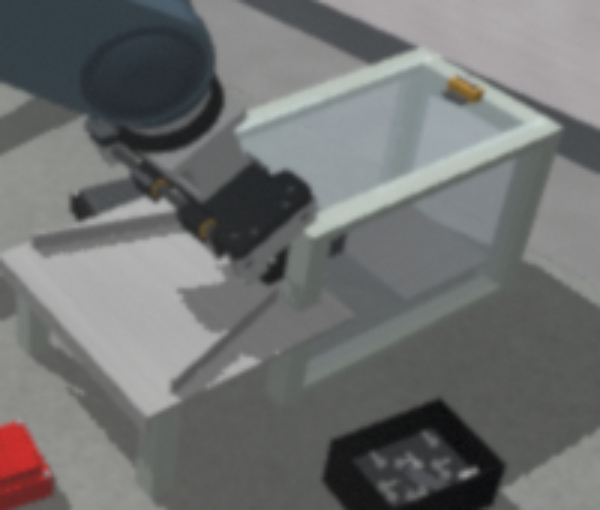

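The module is half through the flap, which rides on it; the fingers are just before the header. Continuing slowly.

```bash
python3 -m inch '[[-0.0036,0,0.0017,0],[-0.0072,0,0.0035,0],[-0.0108,0,0.0052,0],[-0.0144,0,0.0069,0],[-0.0162,0,0.0078,0],[-0.0162,0,0.0078,0]]';python3 - <<'E'
from rig import arm
from h import *
c=arm.camera("top");cv2.imwrite("pics/t5.png",cv2.resize(c["color"][60:260,290:400,::-1],None,fx=3,fy=3))
M=np.array([637.5,-126.3]);s=arm.get_state();p=s['tcp_pos'][:2]-M;print(p@[.989,-.147],p@[.147,.989])
E
```

```text
t: 15.38
tcp_pos: [636.9, -142.7, 109.2]
orientation: [-3.136, 0.448, 2.996]
contact_force: [-1.9, 0.6, 0.5]
grip_width: 0.321
grasp_force: 0.8
1.735044153105383 -16.277858416061598
```

View pics/t5.png

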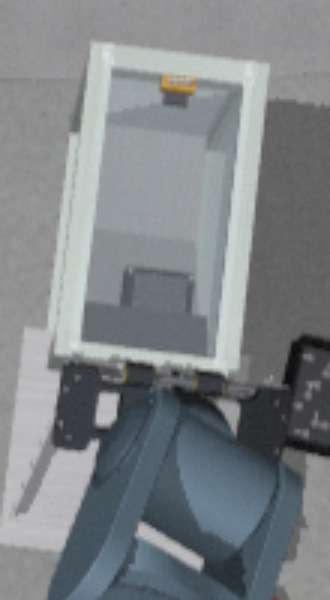

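The module is visible through the lid at (157,290), flap over its rear; it isn't in the tray yet. Nudge on a little.

```bash
python3 -m inch '[[-0.0018,0,0.0009,0],[-0.0036,0,0.0017,0],[-0.0054,0,0.0026,0],[-0.0054,0,0.0026,0],[-0.0054,0,0.0026,0]]';python3 - <<'E'
from rig import arm
from h import *
c=arm.camera("top");cv2.imwrite("pics/t6.png",cv2.resize(c["color"][60:260,290:400,::-1],None,fx=3,fy=3))
M=np.array([637.5,-126.3]);s=arm.get_state();p=s['tcp_pos'][:2]-M;print(p@[.989,-.147],p@[.147,.989])
E
```

```text
t: 15.85
tcp_pos: [642.5, -143.4, 109.2]
orientation: [-3.136, 0.447, 2.996]
contact_force: [-3.1, 1.2, 1.9]
grip_width: 0.322
grasp_force: 1.2
7.4551680676050625 -16.2315130419464
```

View pics/t6.png

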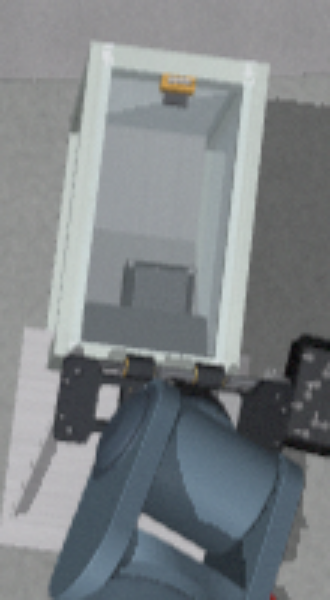

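Run:
```python
from h import *
from rig import arm
c=ld("top0.npz");M=np.array([637.5,-126.3])
for z,u,v in((122,124,262),(122,193,266),(122,160,264),(112,160,264),(172,50,364),(172,235,372),(172,92,41),(172,268,66)):
    p=ray(c,[u/3+290,v/3+60],z)[0,:2]-M;print(z,(p@[.989,-.147]).round(1),(p@[.147,.989]).round(1))
P=cloud(arm.camera("top"))
for v in range(142,182,3):
    p=P[v,343]; print(v,((p[:2]-M)@[.989,-.147]).round(1),p[2].round(1))
```

```text
122 92.1 20.3
122 96.3 -39.7
122 94.3 -11.0
112 97.1 -12.4
172 -14.8 76.6
172 -2.1 -75.2
172 264.1 73.7
172 262.0 -76.5
142 95.4 171.6
145 87.7 172.0
148 79.9 172.8
151 72.2 173.1
154 65.0 172.0
157 57.5 171.6
160 49.6 172.8
163 41.3 176.2
166 33.5 177.4
169 26.9 173.6
172 19.8 172.0
175 12.0 173.4
178 4.7 172.6
181 -3.3 175.6
```

```bash
python3 -m inch '[[0,0,0,0],[0,0,0,0],[0.001,0,-0.0005,0],[0.0027,0,-0.0013,0],[0.0027,0,-0.0013,0],[0.0027,0,-0.0013,0],[0.0027,0,-0.0013,0]]';python3 - <<'E'
from rig import arm
from h import *
a=arm.camera("top")["color"][60:260,290:400,::-1];b=arm.camera("side")["color"][150:320,300:470,::-1]
a=cv2.resize(a,None,fx=2.5,fy=2.5);b=cv2.resize(b,None,fx=2.94,fy=2.94)[:500]
n=min(len(a),len(b));cv2.imwrite("pics/ts7.png",np.hstack([a[:n],b[:n]]))
E
```

```text
t: 16.53
tcp_pos: [639.2, -142.9, 108.9]
orientation: [-3.136, 0.447, 2.996]
contact_force: [-0.2, -0.3, -0.9]
grip_width: 0.321
grasp_force: 0.1
```

View pics/ts7.png

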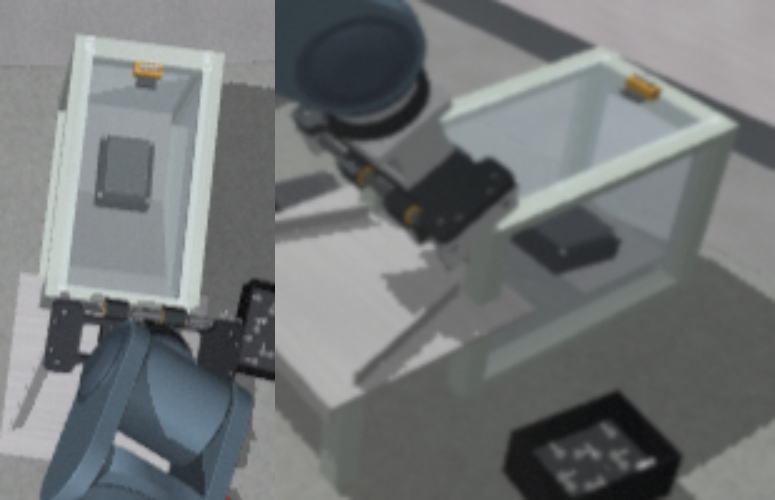

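The module lies in the tray, at (125,172) on the left and (565,240) on the right. Drawing the fingers back out.

```bash
python3 -m inch '[[0.007,0,-0.0035,0],[0.016,0,-0.0078,0],[0.025,0,-0.0122,0],[0.034,0,-0.0165,0],[0.043,0,-0.0208,0],[0.052,0,-0.0251,0],[0.061,0,-0.0295,0],[0.07,0,-0.0338,0],[0.08,0,-0.0386,0],[0.09,0,-0.0434,0]]'; python3 -m inch '[[0.009,0,-0.02,0],[0.018,0,-0.05,0],[0.028,0,-0.08,0],[0.028,0,-0.102,0],[0.028,0,-0.102,0],[0.028,0,-0.102,0],[0.028,0,-0.102,0],[0.028,0,-0.102,0],[0.028,0,-0.102,0]]';python3 - <<'E'
from rig import arm
from h import *
a=arm.camera("top")["color"][60:260,240:420,::-1];b=arm.camera("side")["color"][150:350,220:470,::-1]
cv2.imwrite("pics/ts8.png",cv2.resize(np.hstack([a,b]),None,fx=1.85,fy=1.85))
E
```

```text
t: 17.47
tcp_pos: [539.3, -128.1, 109.2]
orientation: [-3.136, 0.447, 2.996]
contact_force: [-0.1, -1.1, 0.1]
grip_width: 0.323
grasp_force: 0.0
t: 18.22
tcp_pos: [471.5, -117.3, 187.3]
orientation: [-3.138, 0.444, 2.996]
contact_force: [0.6, 0.4, 0.1]
grip_width: 0.317
grasp_force: 0.0
```

View pics/ts8.png

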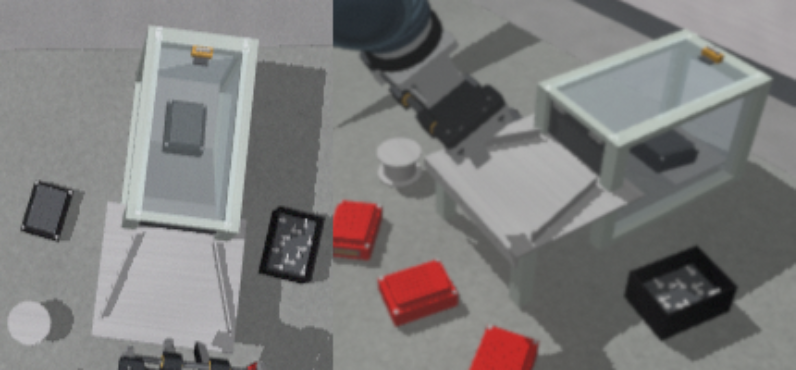

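The module is in the tray, at (185,127) and (670,150). The flap hangs shut at (575,130), the other items are in place and the arm is clear. Letting it settle, then handing in.

```bash
python3 -m inch '[[0,0,0,0],[0,0,0,0],[0,0,0,0],[0,0,0,0],[0,0,0,0],[0,0,0,0]]' | head -1; python3 -c "
from rig import arm;print(arm.close_job())"
```

```text
t: 18.82
the job is handed in; nothing more can be done
None
```

The failed module was pushed through the flap into the collecting tray, the fingers are back out, the flap hangs shut, and the other items look undisturbed; I handed the job in at 18.8 s. The third joint read just under its rounded 0.13 rad lower limit (0.126) while I was tilting the tool.

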